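# Swap two battery packs between charging docks

### The arm

A 7-joint arm with a two-finger parallel gripper is mounted at the origin on the work surface. World frame = base frame: x ahead of the robot, y to its left, z up, the work surface at z = 0. Lengths are in m, angles in rad, forces in N, time in s.
With the tool pointing down it reaches from about 0.425 to 0.925 m from the base axis. Payload 6.8 kg.
Tool frame: the origin (TCP) lies midway between the tips of the shut fingers; the grasp point (between the pads) lies 19 mm behind it; z points along the fingers, y is the line along which they close (so a half turn about z gives the same grasp; the last joint's range is limited). The gripper opens to 85 mm and grips with 20 to 120 N. Pads are 22 mm wide; open, the fingers measure 114 mm over their backs; the gripper's body (76 mm by 85 mm) begins 54 mm behind the grasp point. The pads swing forward as they close: fully open they stand 13 mm farther back than shut.
Start: joints at [-1.325, 0.477, 0.022, 1.555, -0.011, 1.109, -0.083], TCP at [0.234, 0.633, 0.231] pointing down, gripper open.
Joint ranges: [-2.96, 2.96], [-0.34, 2.1], [-1.41, 1.46], [0.24, 2.44], [-1.37, 4.51], [0.17, 1.92], [-2.96, 2.96]. Speed limits (rad/s): [2.39, 2.39, 3.14, 3.14, 3.14, 3.14, 3.14].

### API

Orientations are given as a 3x3 rotation matrix whose columns are the frame's x, y, z axes.
In Python, from station import observe, capture, hand_in gives the robot as it stands.
- The arm moves only by the tool play_rows, never from a script. Its argument "increments" is one flat list of numbers, 7 for each row, row after row: the turn, a rotation vector about the tool's x, y, z in rad, then the shift along the tool's x, y, z in cm, then the finger opening in cm, from 0 to 8.54. A call has 1 to 12 rows; each row is the pose to reach, as a shift and turn from the pose commanded when the call began, along the tool's axes at that moment; what a row does not reach only later rows make up. A row lasts 1/10 s, in which the tool goes at most 50 mm and 8.59 degrees, less where a joint would pass 70% of its speed; a pose out of reach is approached as far as the arm can. A call with a gripper value outside its range is refused whole. The fingers move at their own pace and stop on an object; the grip force is fixed at half the most. Time passes only in rows, so rows that repeat a pose let the fingers close. It gives the time, the measured TCP pose, the force, the opening and the grip force at its end, in the units of the state.
- observe(): the state, without advancing time (a new reading comes with each control period).
- capture(name): name is "scene" or "top"; returns a dict with "frame" (400x640x3 uint8, blue, green, red), "range_z" (400x640 float32, m along the optical axis (not along the pixel's ray), 0 where there is no reading), "mtx" (3x3 intrinsics, pixels), "extrinsics" (4x4, takes a point from camera to world coordinates). Camera axes: x right, y down, z forward; pixel columns grow to the right and rows downward; lengths in m; the calibration is good to about 2 mm. A picture is of the moment at which its call begins.
- hand_in(): hands the job in; it is judged then, once.
The state is a dict: "t": time; "joint_pos": joint angles; "qd": joint speeds; "joint_torque": joint torques, N m; "position": TCP position; "ee_rot": TCP orientation; "contact_force": force on the tool from outside, world axes, zero at the start; "torque": the same for the moment, N m; "grip_width": opening from 0.0 (shut) to 1.0 (fully open); "finger_force": force on a finger pad.
Only numpy, scipy, OpenCV 4.12 (cv2) and the standard library are available. Lean on these libraries where they do the work, as an engineer would, in place of code of your own. Each camera call takes 0.05 s, during which the arm holds its last target. There are 200 camera calls.

### The job

The two battery packs are lying in each other's charging docks: swap them, so that the long low pack ends in the dock with the twin posts and the short tall pack in the dock with the broad back plate, parking one of them in the empty spare dock on the way and letting go of it there. Lay each pack flat along its lane and, in its own dock, push it back gently until it presses the sprung brass contact clearly in, about half its travel or more, then let go. Do not drop or tip the packs or ram them against the contacts, and leave everything else on the desk where it is.

Things in the scene. Friction and masses are not known exactly. Their poses are not given: they have to be found in the camera images.
- pack_long: The long low battery pack: black box 140 (x) x 50 (y) x 44 (z) high, about 0.3 to 0.65 kg. Origin at the centre of its underside, x along its length. Both ends alike. Starts lying along the lane of the broad-backed dock, off the contact.
- pack_tall: The short tall battery pack: black box 100 (x) x 58 (y) x 66 (z) high, about 0.3 to 0.65 kg. Origin at the centre of its underside, x along its length. Both ends alike. Starts lying along the lane of the twin-post dock, off the contact.
- dock_twin: Fixed grey tray, told by two round metal posts, 90 high, at its back; lane open at the top, along its x, 280 mm long (x -150 to +130, back = +x), floor 6 above the desk, 68 wide between rails 4 thick, rail tops 14 above the desk. Origin on the desk, on the lane's centre line. Home of the long pack. A contact block (50 wide, 57 high) is clamped in the lane, place not reported: see its joint.
- dock_broad: Fixed grey tray, told by one broad plate, 90 high, across its back; lane open at the top, along its x, 280 mm long (x -150 to +130, back = +x), floor 6 above the desk, 68 wide between rails 4 thick, rail tops 14 above the desk. Origin on the desk, on the lane's centre line. Home of the tall pack. A contact block (50 wide, 57 high) is clamped in the lane, place not reported: see its joint.
- dock_spare: Fixed grey tray, told by having no block, only a 14 high lip at its back; lane open at the top, along its x, 280 mm long (x -150 to +130, back = +x), floor 6 above the desk, 68 wide between rails 4 thick, rail tops 14 above the desk. Origin on the desk, on the lane's centre line. The spare dock, empty at the start.
- contact_twin (a joint): Travel (m) of the brass plate (36 wide, centred 32 mm above the desk) on the twin-post dock's block: 0 free, 0.012 bottomed, then rigid; charges from 0.004. Its spring pushes to the front with 0.5 to 1.5 N; a pack let go stays put. Its free front face is anywhere from x = +30 to +60 mm in the dock's frame, new each time: feel for it or watch this.
- back_twin: The back end of the twin-post dock, fixed to it: its upright(s), contact block and brass contact. Its origin and axes are those of body dock_twin.
- contact_broad (a joint): Travel (m) of the brass plate (36 wide, centred 32 mm above the desk) on the broad-backed dock's block: 0 free, 0.012 bottomed, then rigid; charges from 0.004. Its spring pushes to the front with 0.5 to 1.5 N; a pack let go stays put. Its free front face is anywhere from x = +30 to +60 mm in the dock's frame, new each time: feel for it or watch this.
- back_broad: The back end of the broad-backed dock, fixed to it: its upright(s), contact block and brass contact. Its origin and axes are those of body dock_broad.
- usb_hub: Bystander: white flat USB hub, 85 x 20 x 13, lying between docks (mm). Origin at the centre of its underside. Leave alone.
- knife: Bystander: closed grey utility knife, 120 x 18 x 15, lying between docks (mm). Origin at the centre of its underside. Leave alone.
- stapler: Bystander: dark stapler, 140 x 36 x 58, at the right (mm). Origin at the centre of its underside. Leave alone.
- mouse: Bystander: dark computer mouse, 62 long, 35 high, at the right (mm). Origin at the centre of its underside. Leave alone.
- tape_dispenser: Bystander: dark tape dispenser, 150 x 60, 98 high, at the left (mm). Origin at the centre of its underside. Leave alone.
- note_block: Bystander: block of note paper, 76 x 76 x 30, at the left (mm). Origin at the centre of its underside. Leave alone.
- mug: Bystander: white mug, 80 wide, 95 high, at the back (mm). Origin at the centre of its underside. Leave alone.
There are look-alikes about, which are no part of the job. What is shaped like the pack_long but brown or red is not meant.

How it is judged:
By the outcome, as a careful person would: the job done as asked, in the order asked, and still so for the second after the job is handed in, with the robot touching nothing.
It also fails if it takes over 72 s, if anything falls off the work surface, if the arm or the gripper's body presses on something with over 40 N, if the wrist force passes 120 N, or if a joint passes its speed limit or range.

## Working session

There is one attempt and no reset: what is moved stays moved. The work goes in short steps, Python scripts to look and compute and a tool call to move; the robot and the scene stay as the last step left them, time stands still between calls to the robot, and variables do not carry over. Pictures are saved under pics/ and viewed, at most 12 in all, crops included, and the job is handed in when it is done.

Besides the shell and the picture viewer there is one more tool, called after "Emit:" in YAML: its name, and indented under it one key for each argument. play_rows: Moves the arm, as the interface text tells. Its arguments: {"type":"object","properties":{"increments":{"type":"array"}},"required":["increments"]}

```bash
mkdir -p pics && ls && python3 - <<'E'
from station import observe,capture
import cv2,numpy as np
o=observe();print({k:np.round(v,3).tolist() for k,v in o.items()})
for n in("scene","top"):
    c=capture(n);cv2.imwrite(f"pics/{n}0.png",c["frame"]);np.savez(f"{n}0.npz",**c)
    print(n,c["mtx"].round(1).tolist(),c["extrinsics"].round(3).tolist())
E
```

```text
pics
{'t': 0.0, 'joint_pos': [-1.325, 0.478, 0.022, 1.556, -0.011, 1.109, -0.083], 'qd': [0.001, -0.001, 0.0, 0.0, 0.001, 0.001, -0.001], 'joint_torque': [0.0, -59.646, 1.608, -28.12, 0.012, 0.009, -0.0], 'position': [0.234, 0.633, 0.23], 'ee_rot': [[-0.938, 0.346, -0.001], [0.346, 0.938, -0.002], [-0.0, -0.002, -1.0]], 'contact_force': [0.154, -0.034, -0.078], 'torque': [-0.005, -0.005, 0.028], 'finger_force': 0.0, 'grip_width': 1.003}
scene [[487.0, 0.0, 308.1], [0.0, 487.0, 200.7], [0.0, 0.0, 1.0]] [[-0.67, 0.488, -0.559, 1.409], [0.742, 0.452, -0.495, 0.781], [0.011, -0.747, -0.665, 1.092], [0.0, 0.0, 0.0, 1.0]]
top [[431.9, 0.0, 321.4], [0.0, 431.9, 204.7], [0.0, 0.0, 1.0]] [[-0.005, -0.999, 0.045, 0.498], [-1.0, 0.005, 0.007, 0.014], [-0.007, -0.045, -0.999, 1.069], [0.0, 0.0, 0.0, 1.0]]
```

View pics/top0.png

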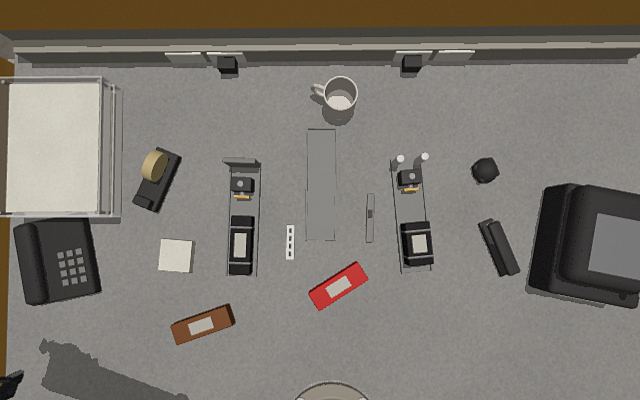

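View pics/scene0.png

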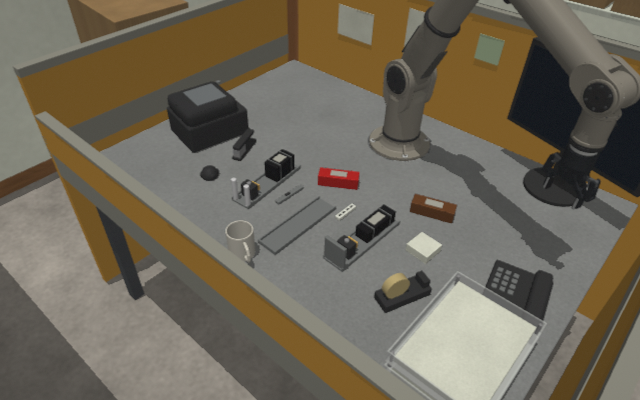

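```bash
cat > h.py <<'E'
import numpy as np,cv2
def cloud(c):
    Z=c["range_z"];K=c["mtx"];v,u=np.mgrid[:400,:640]
    P=np.stack([(u-K[0,2])*Z/K[0,0],(v-K[1,2])*Z/K[1,1],Z],-1)
    E=c["extrinsics"];return P@E[:3,:3].T+E[:3,3]
def pix(c,u,v,z):
    "pixel on plane z -> world"
    E=c["extrinsics"];d=E[:3,:3]@np.linalg.solve(c["mtx"],[u,v,1.]);o=E[:3,3]
    return (o+d*(z-o[2])/d[2]).round(4)
E
python3 - <<'E'
from h import *
c=dict(np.load("top0.npz"));W=cloud(c);z=W[...,2]
print("desk",np.median(z[120:280,340:360]))
def rect(n,u0,u1,v0,v1,lo,hi):
    m=np.zeros(z.shape,bool);m[v0:v1,u0:u1]=1;m&=(z>lo)&(z<hi)
    p=W[m][:,:2].astype(np.float32);r=cv2.minAreaRect(p);print(n,m.sum(),np.round(r[0],4),np.round(r[1],4),round(r[2],1),W[m][:,2].mean().round(4))
rect("long",220,265,205,285,.042,.06);rect("tall",395,440,210,275,.062,.085)
rect("plate",215,270,150,175,.07,.1)
rect("blkB",225,262,172,198,.04,.07);rect("blkT",393,430,165,190,.04,.07)
rect("postL",390,408,145,172,.075,.1);rect("postR",415,435,145,172,.075,.1)
rect("spare",295,345,120,250,.003,.02);rect("dockB",220,268,170,285,.003,.02);rect("dockT",385,440,165,285,.003,.02)
im=c["frame"]
a=cv2.resize(im[145:285,215:275],None,fx=4,fy=4,interpolation=2);b=cv2.resize(im[145:285,380:440],None,fx=4,fy=4,interpolation=2);s=cv2.resize(im[120:260,290:350],None,fx=4,fy=4,interpolation=2)
cv2.imwrite("pics/crop0.png",np.hstack([a,s,b]))
E
```

```text
desk -0.00027589382383452765
long 1265 [0.4509 0.2134] [0.0504 0.1399] 87.9 0.0493
tall 1112 [ 0.4535 -0.2037] [0.0999 0.0592] 5.1 0.0715
plate 205 [0.6459 0.2086] [0.0747 0.0121] 87.8 0.0869
blkB 362 [0.5876 0.2114] [0.0504 0.0489] 88.5 0.0545
blkT 359 [ 0.6035 -0.1911] [0.0486 0.0503] 4.2 0.0549
postL 55 [ 0.6484 -0.1585] [0.0151 0.0177] 87.5 0.0878
postR 60 [ 0.6528 -0.2147] [0.0164 0.0168] 86.2 0.0881
spare 3281 [0.5997 0.0255] [0.1213 0.3156] 89.9 0.0069
dockB 1478 [0.4928 0.2133] [0.2816 0.1169] 0.2 0.008
dockT 1823 [ 0.4971 -0.2019] [0.1335 0.2928] 89.5 0.0075
```

View pics/crop0.png

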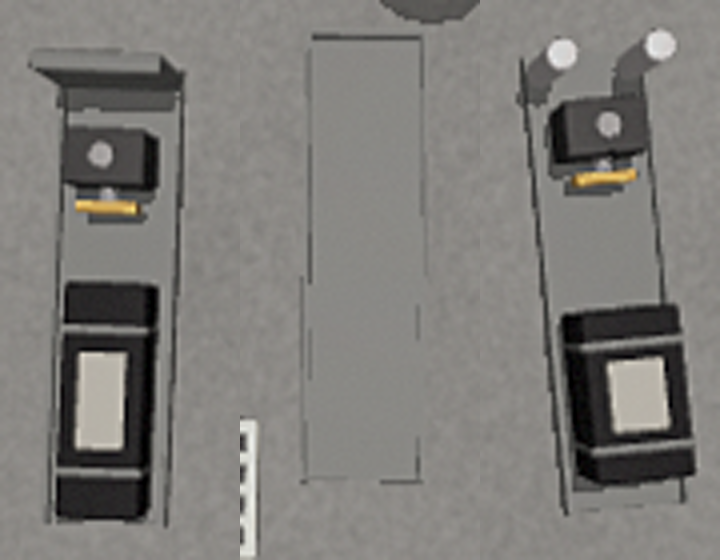

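```bash
python3 - <<'E'
from h import *
c=dict(np.load("top0.npz"));W=cloud(c);z=W[...,2]
for n,u0,u1,yaw in(("spare",298,343,0),("broad",220,268,-2.1),("twin",385,440,4.5)):
    m=np.zeros(z.shape,bool);m[120:290,u0:u1]=1;m&=(z>.003)&(z<.018)
    m=cv2.morphologyEx(m.astype(np.uint8),cv2.MORPH_OPEN,np.ones((3,3),np.uint8))
    n_,l,st,_=cv2.connectedComponentsWithStats(m)
    m=np.isin(l,[i for i in range(1,n_) if st[i,4]>40])
    p=W[m][:,:2];hi=m&(z>.0105);ph=W[hi][:,:2]
    print(n,m.sum(),hi.sum())
    for y in np.arange(yaw-2,yaw+2.1,.5):
        a=np.radians(y);R=np.array([[np.cos(a),np.sin(a)],[-np.sin(a),np.cos(a)]]);q=p@R.T;s=np.percentile(q,[.5,99.5],axis=0)
        mid=(s[0]+s[1])/2;print(y,"ext",(s[1]-s[0]).round(4),"ctr world",(R.T@mid).round(4))
p=lambda u,v,z=.014:pix(c,u,v,z)[:2]
print("spare corners LB LT RT RB",p(305.5,240.5),p(307.5,129),p(335.5,129),p(334.75,240.5))
print("twin LT LB RB",p(390.25,159.5),p(401.75,273.75),p(431,270.25))
print("broad LT LB RB RT",p(231.25,170),p(226.75,275.5),p(256.25,276.25),p(261,162.5))
# brass front edges lower face (z~.045?)
for nm,q in (("brB",[(234,197.5),(249.5,198)]),("brT",[(404,191.5),(419,189)])):
    print(nm,[p(*x,.04) for x in q])
for nm,u0,u1,v0,v1 in(("B",234,250,190,200),("T",403,420,183,194)):
    s=W[v0:v1,u0:u1];print(nm);print((s[:,s.shape[1]//2]).round(4))
E
```

```text
spare 2629 350
-2.0 ext [0.2779 0.0777] ctr world [0.6011 0.0229]
-1.5 ext [0.2781 0.0763] ctr world [0.6011 0.0227]
-1.0 ext [0.2783 0.0754] ctr world [0.6009 0.0224]
-0.5 ext [0.2784 0.0755] ctr world [0.6009 0.0226]
0.0 ext [0.2783 0.0768] ctr world [0.6008 0.0228]
0.5 ext [0.278  0.0781] ctr world [0.601  0.0228]
1.0 ext [0.2777 0.0795] ctr world [0.6011 0.0229]
1.5 ext [0.2775 0.0808] ctr world [0.6012 0.0229]
2.0 ext [0.2773 0.0822] ctr world [0.6014 0.0229]
broad 892 196
-4.1 ext [0.2153 0.0819] ctr world [0.5327 0.2134]
-3.5999999999999996 ext [0.2156 0.0802] ctr world [0.5326 0.2134]
-3.0999999999999996 ext [0.2158 0.0788] ctr world [0.5325 0.2135]
-2.5999999999999996 ext [0.216  0.0772] ctr world [0.5323 0.2135]
-2.0999999999999996 ext [0.2163 0.0762] ctr world [0.5322 0.2135]
-1.5999999999999996 ext [0.2166 0.0765] ctr world [0.532  0.2133]
-1.0999999999999996 ext [0.2168 0.0773] ctr world [0.5319 0.213 ]
-0.5999999999999996 ext [0.2171 0.0783] ctr world [0.5318 0.2127]
-0.09999999999999964 ext [0.2174 0.0792] ctr world [0.5318 0.2125]
twin 1366 240
2.5 ext [0.2753 0.0823]
[... 643 characters left out ...]
743 0.2519] [0.3722 0.1801] [0.6501 0.169 ]
brB [array([0.5626, 0.2297]), array([0.5612, 0.1925])]
brT [array([ 0.5749, -0.1764]), array([ 0.5807, -0.2122])]
B
[[0.5795 0.2082 0.0521]
 [0.5782 0.2109 0.0384]
 [0.5759 0.2111 0.0372]
 [0.5734 0.2109 0.0379]
 [0.571  0.2108 0.0388]
 [0.5683 0.21   0.043 ]
 [0.5658 0.2098 0.0437]
 [0.5637 0.2104 0.0404]
 [0.5633 0.2167 0.0075]
 [0.5611 0.2174 0.004 ]]
T
[[ 0.5935 -0.19    0.0567]
 [ 0.5929 -0.1938  0.0379]
 [ 0.5906 -0.194   0.0367]
 [ 0.5883 -0.194   0.0362]
 [ 0.5859 -0.194   0.036 ]
 [ 0.583  -0.1929  0.0415]
 [ 0.5805 -0.1926  0.0429]
 [ 0.5787 -0.1941  0.0353]
 [ 0.5783 -0.1992  0.0096]
 [ 0.5761 -0.1999  0.0058]
 [ 0.5736 -0.1997  0.0068]]
```

```bash
cat >> h.py <<'E'
from scipy.spatial.transform import Rotation as Ro
def plan(*T):
    "T: (x,y,z,laneyaw deg); prints tool-axis turn rad, shift cm from the measured pose"
    from station import observe
    o=observe();R=np.array(o["ee_rot"]);p=np.array(o["position"])
    print("t",o["t"],"p",p.round(4),"F",np.round(o["contact_force"],2),"w",round(o["grip_width"],3),"yaw",np.degrees(np.arctan2(-R[0,1],R[1,1])).round(2))
    for x,y,z,w in T:
        a=np.radians(w);X=np.array([-np.cos(a),-np.sin(a),0]);Y=np.array([-np.sin(a),np.cos(a),0])
        G=np.stack([X,Y,np.cross(X,Y)],1)
        print(np.round(Ro.from_matrix(R.T@G).as_rotvec(),3),np.round(R.T@(np.array([x,y,z])-p)*100,2))
E
python3 -c "
from h import *
plan((.451,.2134,.15,-2.1),(.451,.2134,.022,-2.1))"
```

```text
t 0.1 p [0.2337 0.6327 0.2304] F [-0.1   0.03  0.07] w 0.998 yaw -20.27
[-0.002 -0.    -0.317] [-34.91 -31.79   8.1 ]
[-0.002 -0.    -0.317] [-34.91 -31.77  20.9 ]
```

Emit:
play_rows:
  increments: [0,0,-0.1,-7,-6.4,1,8.5,0,0,-0.2,-14,-12.7,2,8.5,-0.002,0,-0.317,-21,-19,4,8.5,-0.002,0,-0.317,-28,-25.4,6,8.5,-0.002,0,-0.317,-34.9,-31.8,8,8.5,-0.002,0,-0.317,-34.9,-31.8,8.1,8.5,-0.002,0,-0.317,-34.9,-31.8,8.1,8.5,-0.002,0,-0.317,-34.9,-31.8,8.1,8.5,-0.002,0,-0.317,-34.9,-31.8,8.1,8.5,-0.002,0,-0.317,-34.9,-31.8,8.1,8.5,-0.002,0,-0.317,-34.9,-31.8,8.1,8.5,-0.002,0,-0.317,-34.9,-31.8,8.1,8.5]

```text
t: 1.3
position: [0.451, 0.2136, 0.1501]
ee_rot: [[-0.999, 0.038, -0.0], [0.038, 0.999, 0.002], [0.0, 0.002, -1.0]]
contact_force: [-0.1, -0.1, -0.1]
grip_width: 0.998
finger_force: 0.0
```

```bash
python3 -c "
from h import *
from station import capture
plan((.451,.2134,.08,-2.1),(.451,.2134,.022,-2.1))
c=capture('scene');cv2.imwrite('pics/s1.png',cv2.resize(c['frame'][150:300,270:470],None,fx=4,fy=4))"
```

```text
t 1.3 p [0.451  0.2136 0.1501] F [-0.07 -0.14 -0.07] w 0.998 yaw -2.2
[ 0.002 -0.    -0.002] [-0.01 -0.04  7.01]
[ 0.002 -0.    -0.002] [-1.000e-02 -5.000e-02  1.281e+01]
```

View pics/s1.png

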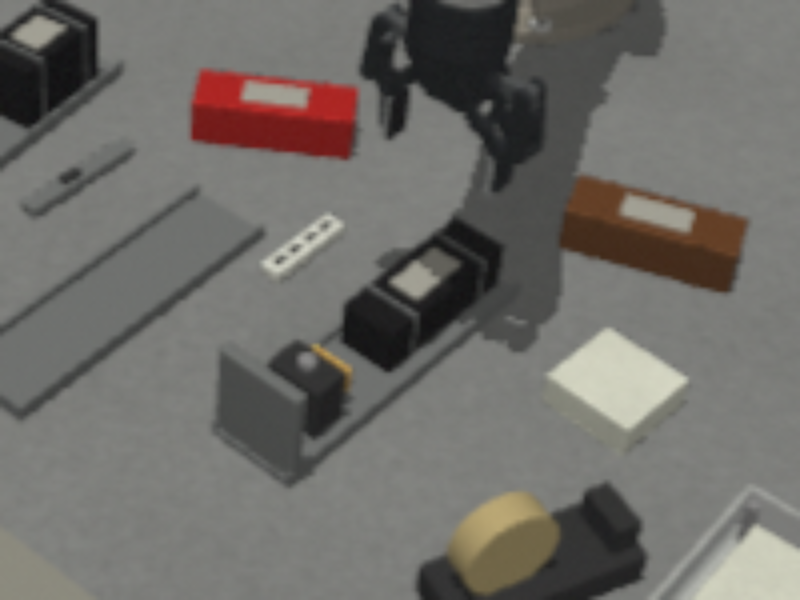

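The gripper hangs above the black long pack (crop 425,290). The red (275,115) and brown (655,235) look-alikes are well clear, so I'm descending to grip.

Emit:
play_rows:
  increments: [0.002,0,-0.002,0,0,4,8.5,0.002,0,-0.002,0,0,8,8.5,0.002,0,-0.002,0,0,10.5,8.5,0.002,0,-0.002,0,0,12,8.5,0.002,0,-0.002,0,0,12.8,8.5,0.002,0,-0.002,0,0,12.8,6,0.002,0,-0.002,0,0,12.8,4.5,0.002,0,-0.002,0,0,12.8,4.5,0.002,0,-0.002,0,0,12.8,4.5,0.002,0,-0.002,0,0,12.8,4.5,0.002,0,-0.002,0,0,12.8,4.5,0.002,0,-0.002,0,0,12.8,4.5]

```text
t: 2.55
position: [0.4517, 0.215, 0.0235]
ee_rot: [[-0.999, 0.035, 0.002], [0.035, 0.999, 0.001], [-0.002, 0.001, -1.0]]
contact_force: [-1.2, 1.0, 6.9]
grip_width: 0.575
finger_force: 64.1
```

```bash
python3 -c "
from h import *
plan((.451,.2134,.11,-2.1),(.575,.0229,.11,-.8),(.575,.0229,.026,-.8),(.575,.0229,.0225,-.8))"
```

```text
t 2.55 p [0.4517 0.215  0.0235] F [-1.24  1.05  6.87] w 0.575 yaw -1.98
[0.001 0.002 0.002] [ 0.05 -0.15 -8.65]
[ 0.001  0.002 -0.021] [-13.   -18.76  -8.65]
[ 0.001  0.002 -0.021] [-12.98 -18.77  -0.25]
[ 0.001  0.002 -0.021] [-12.98 -18.77   0.1 ]
```

Emit:
play_rows:
  increments: [0,0,0,0,0,-1,4.5,0,0,0,0,0,-3,4.5,0,0,0,0,0,-6,4.5,0,0,0,0,0,-8.8,4.5,0,0,0,0,0,-8.8,4.5,0,0,0,0,0,-8.8,4.5,0,0,0,0,0,-8.8,4.5]

```text
t: 3.25
position: [0.4499, 0.2135, 0.1091]
ee_rot: [[-0.999, 0.035, -0.002], [0.035, 0.999, -0.001], [0.002, -0.002, -1.0]]
contact_force: [-0.1, 0.1, -5.3]
grip_width: 0.575
finger_force: 64.0
```

```bash
python3 -c "
from h import *
from station import capture
c=capture('top');W=cloud(c)
cv2.imwrite('pics/t2.png',cv2.resize(c['frame'][150:300,200:320],None,fx=4,fy=4))
plan((.575,.0229,.11,-.8),(.575,.0229,.026,-.8))"
```

```text
t 3.3 p [0.4499 0.2135 0.109 ] F [ 0.61 -0.13 -5.92] w 0.572 yaw -1.99
[-0.002 -0.002 -0.021] [-13.16 -18.62  -0.1 ]
[-0.002 -0.002 -0.021] [-13.18 -18.6    8.3 ]
```

View pics/t2.png

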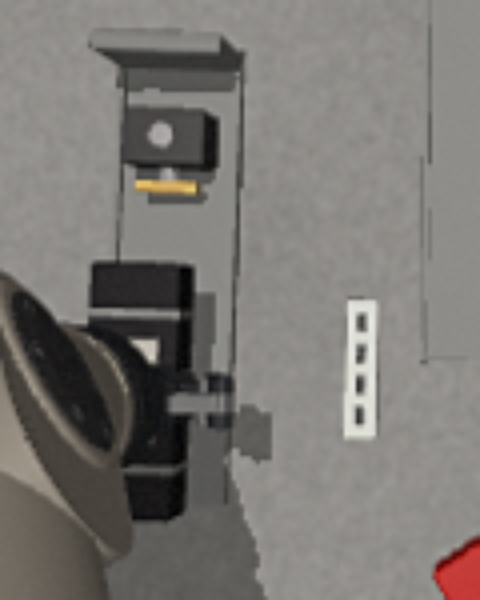

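The long pack is held level (crop 140,390) and the dock below is empty. Next I'm moving it over the spare dock.

Emit:
play_rows:
  increments: [0,0,0,-2,-2.8,-0.1,4.5,0,0,-0.01,-5,-7,-0.1,4.5,-0.002,-0.002,-0.021,-8,-11.3,-0.1,4.5,-0.002,-0.002,-0.021,-11,-15.5,-0.1,4.5,-0.002,-0.002,-0.021,-12.6,-17.8,-0.1,4.5,-0.002,-0.002,-0.021,-13.2,-18.6,-0.1,4.5,-0.002,-0.002,-0.021,-13.2,-18.6,-0.1,4.5,-0.002,-0.002,-0.021,-13.2,-18.6,-0.1,4.5,-0.002,-0.002,-0.021,-13.2,-18.6,3,4.5,-0.002,-0.002,-0.021,-13.2,-18.6,5,4.5,-0.002,-0.002,-0.021,-13.2,-18.6,5,4.5,-0.002,-0.002,-0.021,-13.2,-18.6,5,4.5]

```text
t: 4.5
position: [0.5758, 0.0254, 0.0603]
ee_rot: [[-1.0, 0.011, 0.001], [0.011, 1.0, 0.002], [-0.001, 0.002, -1.0]]
contact_force: [0.2, -0.2, -4.8]
grip_width: 0.575
finger_force: 64.0
```

```bash
python3 -c "
from h import *
from station import capture
c=capture('top');W=cloud(c);z=W[...,2]
g=cv2.cvtColor(c['frame'],7)
v=c['frame'].max(-1)
m=(v<45);m[:130]=0;m[270:]=0;m[:,:280]=0;m[:,345:]=0
m&=(z>.06)&(z<.095)
print(m.sum(),cv2.minAreaRect(W[m][:,:2].astype(np.float32)),W[m][:,2].mean())
cv2.imwrite('pics/t3.png',cv2.resize(c['frame'][120:260,260:380],None,fx=4,fy=4))
plan((.575,.0229,.026,-.8),(.575,.0229,.0235,-.8))"
```

```text
0 ((0.0, 0.0), (0.0, 0.0), 0.0) nan
t 4.55 p [0.5768 0.0251 0.0611] F [ 0.36  0.73 -5.34] w 0.571 yaw -0.69
[0.003 0.003 0.002] [ 0.19 -0.23  3.51]
[0.003 0.003 0.002] [ 0.19 -0.23  3.76]<string>:9: RuntimeWarning: Mean of empty slice.
  ret = ret.dtype.type(ret / rcount)
```

View pics/t3.png

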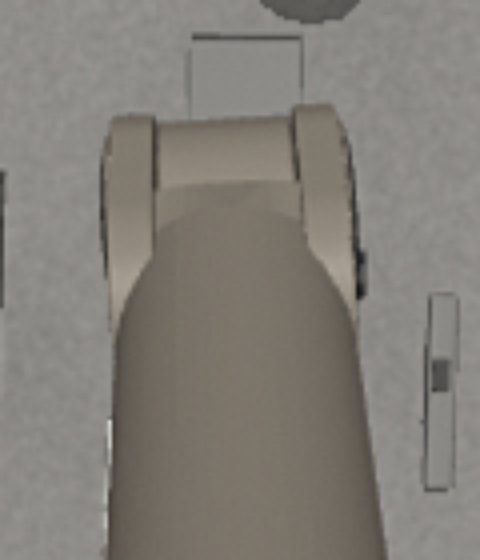

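Emit:
play_rows:
  increments: [0.003,0.003,0.002,0.2,-0.2,0,4.5,0.003,0.003,0.002,0.2,-0.2,1.5,4.5,0.003,0.003,0.002,0.2,-0.2,2.5,4.5,0.003,0.003,0.002,0.2,-0.2,2.5,4.5,0.003,0.003,0.002,0.2,-0.2,2.5,4.5]

```text
t: 5.05
position: [0.5741, 0.0217, 0.0347]
ee_rot: [[-1.0, 0.016, -0.002], [0.016, 1.0, -0.001], [0.002, -0.001, -1.0]]
contact_force: [0.6, -0.2, -5.7]
grip_width: 0.574
finger_force: 64.0
```

```bash
python3 -c "
from h import *
plan((.575,.0229,.026,-.8),(.575,.0229,.0235,-.8))"
```

```text
t 5.05 p [0.5741 0.0217 0.0347] F [ 0.6  -0.16 -5.68] w 0.574 yaw -0.91
[-0.001 -0.002 -0.002] [-0.09  0.12  0.87]
[-0.001 -0.002 -0.002] [-0.09  0.12  1.12]
```

Emit:
play_rows:
  increments: [0,0,0,0,0.1,0.4,4.5,0,0,0,0,0.1,0.8,4.5,0,0,0,0,0.1,1.0,4.5,0,0,0,0,0.1,1.1,4.5,0,0,0,0,0.1,1.15,4.5,0,0,0,0,0.1,1.15,4.5]

```text
t: 5.65
position: [0.5746, 0.0228, 0.0239]
ee_rot: [[-1.0, 0.016, -0.001], [0.016, 1.0, -0.001], [0.001, -0.001, -1.0]]
contact_force: [0.3, 1.0, -5.8]
grip_width: 0.574
finger_force: 64.2
```

Emit:
play_rows:
  increments: [0,0,0,0,0,0.05,4.5,0,0,0,0,0,0.1,4.5,0,0,0,0,0,0.15,4.5,0,0,0,0,0,0.15,4.5]

```text
t: 6.05
position: [0.5747, 0.0228, 0.0235]
ee_rot: [[-1.0, 0.016, -0.0], [0.016, 1.0, -0.001], [0.0, -0.001, -1.0]]
contact_force: [-5.3, -1.7, 7.6]
grip_width: 0.572
finger_force: 65.9
```

Floor contact reached, so I'm releasing and rising.

Emit:
play_rows:
  increments: [0,0,0,0,0,-0.05,5.5,0,0,0,0,0,-0.05,7,0,0,0,0,0,-0.05,8.5,0,0,0,0,0,-0.05,8.5,0,0,0,0,0,-0.05,8.5,0,0,0,0,0,-2,8.5,0,0,0,0,0,-6,8.5,0,0,0,0,0,-10,8.5,0,0,0,0,0,-12,8.5,0,0,0,0,0,-12,8.5,0,0,0,0,0,-12,8.5]

```text
t: 7.15
position: [0.5746, 0.023, 0.1423]
ee_rot: [[-1.0, 0.016, -0.0], [0.016, 1.0, -0.001], [0.0, -0.001, -1.0]]
contact_force: [-0.7, 0.0, 0.4]
grip_width: 0.994
finger_force: 0.0
```

```bash
python3 -c "
from h import *
plan((.4535,-.2037,.15,4.9))"
```

```text
t 7.15 p [0.5746 0.023  0.1423] F [-0.68  0.02  0.44] w 0.994 yaw -0.9
[-0.001 -0.    -0.101] [ 11.75 -22.86  -0.74]
```

Emit:
play_rows:
  increments: [0,0,-0.03,2,-4,-0.7,8.5,0,0,-0.06,4.2,-8.2,-0.7,8.5,-0.001,0,-0.101,6.5,-12.6,-0.7,8.5,-0.001,0,-0.101,8.7,-17,-0.7,8.5,-0.001,0,-0.101,10.7,-21,-0.7,8.5,-0.001,0,-0.101,11.7,-22.9,-0.7,8.5,-0.001,0,-0.101,11.7,-22.9,-0.7,8.5,-0.001,0,-0.101,11.7,-22.9,-0.7,8.5,-0.001,0,-0.101,11.7,-22.9,-0.7,8.5,-0.001,0,-0.101,11.7,-22.9,-0.7,8.5]

```text
t: 8.15
position: [0.4547, -0.2027, 0.1492]
ee_rot: [[-0.996, -0.088, -0.001], [-0.088, 0.996, 0.0], [0.001, 0.001, -1.0]]
contact_force: [0.2, 0.1, -0.0]
grip_width: 0.998
finger_force: 0.0
```

```bash
python3 -c "
from h import *
from station import capture
c=capture('top');W=cloud(c);z=W[...,2]
m=np.zeros(z.shape,bool);m[130:270,295:345]=1;m&=(z>.042)&(z<.06)
print(m.sum(),cv2.minAreaRect(W[m][:,:2].astype(np.float32)),W[m][:,2].mean(),W[m][:,2].std())
c=capture('scene');cv2.imwrite('pics/s4.png',cv2.resize(c['frame'][130:280,200:400],None,fx=4,fy=4))
plan((.4535,-.2037,.03,5))"
```

```text
1238 ((0.5743726491928101, 0.022713586688041687), (0.04988650977611542, 0.13801594078540802), 89.62638092041016) 0.04938708168237818 0.0019342897948095461
t 8.25 p [ 0.4545 -0.2031  0.1494] F [-0.14 -0.67  0.07] w 0.996 yaw 4.99
[ 0.    -0.001 -0.   ] [ 0.1  -0.05 11.94]
```

View pics/s4.png

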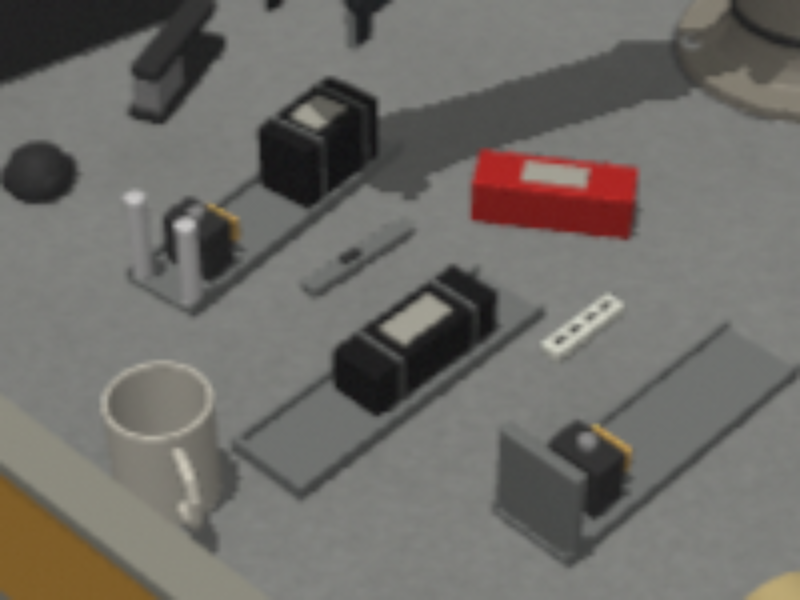

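The long pack lies flat in the spare dock (crop 415,340) and the tall one waits at (320,140). I'm descending on it.

Emit:
play_rows:
  increments: [0,0,0,0.1,0,4,8.5,0,0,0,0.1,0,8,8.5,0,0,0,0.1,0,10.5,8.5,0,0,0,0.1,0,11.6,8.5,0,0,0,0.1,0,12.1,8.5,0,0,0,0.1,0,12.1,7,0,0,0,0.1,0,12.1,5.2,0,0,0,0.1,0,12.1,5.2,0,0,0,0.1,0,12.1,5.2,0,0,0,0.1,0,12.1,5.2,0,0,0,0.1,0,12.1,5.2]

```text
t: 9.35
position: [0.4541, -0.2045, 0.03]
ee_rot: [[-0.996, -0.085, 0.002], [-0.085, 0.996, -0.0], [-0.002, -0.001, -1.0]]
contact_force: [-0.8, 1.0, 7.0]
grip_width: 0.673
finger_force: 65.7
```

Emit:
play_rows:
  increments: [0,0,0,0,0,-1,5.2,0,0,0,0,0,-3,5.2,0,0,0,0,0,-6,5.2,0,0,0,0,0,-9,5.2,0,0,0,0,0,-9,5.2,0,0,0,0,0,-9,5.2]

```text
t: 9.95
position: [0.4529, -0.2041, 0.1189]
ee_rot: [[-0.996, -0.085, 0.0], [-0.085, 0.996, -0.0], [-0.0, -0.0, -1.0]]
contact_force: [-0.7, 0.2, -5.2]
grip_width: 0.675
finger_force: 65.8
```

```bash
python3 -c "
from h import *
plan((.495,.2147,.12,-2.1),(.495,.2147,.05,-2.1))"
```

```text
t 9.95 p [ 0.4529 -0.2041  0.1189] F [-0.75  0.16 -5.16] w 0.675 yaw 4.89
[-0.     0.     0.122] [-7.76 41.37 -0.11]
[-0.     0.     0.122] [-7.76 41.37  6.89]
```

Emit:
play_rows:
  increments: [0,0,0.01,-0.5,3,-0.1,5.2,0,0,0.03,-1.5,7.5,-0.1,5.2,0,0,0.05,-2.3,12,-0.1,5.2,0,0,0.07,-3.1,16.5,-0.1,5.2,0,0,0.09,-4,21,-0.1,5.2,0,0,0.11,-4.8,25.5,-0.1,5.2,0,0,0.122,-5.7,30,-0.1,5.2,0,0,0.122,-6.5,34.5,-0.1,5.2,0,0,0.122,-7.2,38.5,-0.1,5.2,0,0,0.122,-7.7,40.8,-0.1,5.2,0,0,0.122,-7.76,41.4,-0.1,5.2,0,0,0.122,-7.76,41.4,-0.1,5.2]

```text
t: 11.15
position: [0.4937, 0.2152, 0.1179]
ee_rot: [[-0.999, 0.035, -0.004], [0.035, 0.999, -0.002], [0.004, -0.002, -1.0]]
contact_force: [-0.2, 0.6, -3.7]
grip_width: 0.671
finger_force: 66.1
```

Emit:
play_rows:
  increments: [0,0,0,0,0,0,5.2,0,0,0,0,0,0,5.2,0,0,0,0,0,3,5.2,0,0,0,0,0,6,5.2,0,0,0,0,0,7,5.2,0,0,0,0,0,7,5.2,0,0,0,0,0,7,5.2]

```text
t: 11.85
position: [0.4959, 0.2146, 0.0504]
ee_rot: [[-0.999, 0.038, 0.0], [0.038, 0.999, 0.0], [-0.0, 0.0, -1.0]]
contact_force: [0.5, 0.4, -4.5]
grip_width: 0.671
finger_force: 65.8
```

```bash
python3 -c "
from h import *
from station import capture
c=capture('top');W=cloud(c);z=W[...,2]
m=np.zeros(z.shape,bool);m[200:290,215:270]=1;m&=(z>.08)&(z<.1)&(c['frame'].max(-1)<60)
print(m.sum(),cv2.minAreaRect(W[m][:,:2].astype(np.float32)),W[m][:,2].mean())
cv2.imwrite('pics/t5.png',cv2.resize(c['frame'][145:285,200:300],None,fx=4,fy=4))
plan((.495,.2147,.032,-2.1),(.495,.2147,.030,-2.1))"
```

```text
289 ((0.4991506040096283, 0.19788795709609985), (0.10915027558803558, 0.0516466461122036), 16.243349075317383) 0.09093027123721355
t 11.9 p [0.4962 0.215  0.0509] F [ 0.42  0.58 -4.94] w 0.671 yaw -2.15
[ 0.001  0.001 -0.001] [ 0.12 -0.03  1.89]
[ 0.001  0.001 -0.001] [ 0.12 -0.04  2.09]
```

View pics/t5.png

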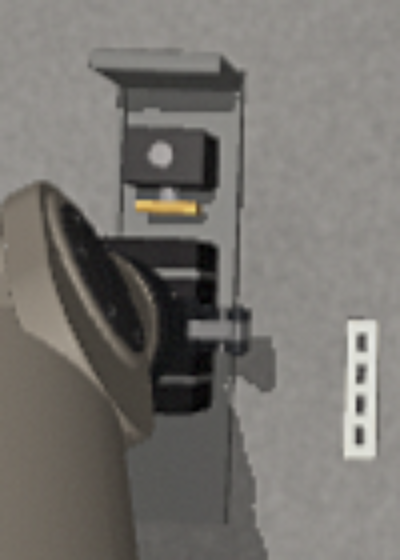

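Emit:
play_rows:
  increments: [0.001,0.001,-0.001,0.1,0,1,5.2,0.001,0.001,-0.001,0.1,0,1.7,5.2,0.001,0.001,-0.001,0.1,0,1.9,5.2,0.001,0.001,-0.001,0.1,0,1.9,5.2,0.001,0.001,-0.001,0.1,0,1.9,5.2]

```text
t: 12.4
position: [0.4942, 0.2149, 0.0306]
ee_rot: [[-0.999, 0.036, -0.002], [0.036, 0.999, -0.001], [0.002, -0.001, -1.0]]
contact_force: [0.5, -0.4, -4.4]
grip_width: 0.671
finger_force: 66.2
```

Emit:
play_rows:
  increments: [0,0,0,-0.2,0,0,5.2,0,0,0,-0.5,0,0,5.2,0,0,0,-0.8,0,0,5.2,0,0,0,-1.0,0,0,5.2,0,0,0,-1.2,0,0,5.2,0,0,0,-1.2,0,0,5.2,0,0,0,-1.2,0,0,5.2,0,0,0,-1.2,0,0,5.2]

```text
t: 13.2
position: [0.5059, 0.2144, 0.0306]
ee_rot: [[-0.999, 0.036, -0.002], [0.036, 0.999, -0.001], [0.002, -0.001, -1.0]]
contact_force: [-0.2, 0.6, -3.5]
grip_width: 0.672
finger_force: 66.2
```

```bash
cat >> h.py <<'E'
def fz():
    from station import observe,capture
    F=[]
    for i in range(2):
        F.append(observe()["contact_force"]);c=capture("top")
    F.append(observe()["contact_force"]);print("F",np.round(F,2).tolist());return c
def brass(c,b,yaw):
    "front/back extent of brass pixels along the lane, on plane z=.045"
    u0,u1,v0,v1=b;h=cv2.cvtColor(c["frame"],cv2.COLOR_BGR2HSV)[v0:v1,u0:u1]
    m=(h[...,1]>90)&(h[...,2]>80)&(h[...,0]>10)&(h[...,0]<30);v,u=np.nonzero(m)
    a=np.radians(yaw);p=np.array([pix(c,x+u0,y+v0,.043) for x,y in zip(u,v)])
    s=p[:,0]*np.cos(a)+p[:,1]*np.sin(a);print("brass",m.sum(),"lane mean",s.mean().round(4),"xmean",p.mean(0).round(4))
E
python3 -c "
from h import *
c0=dict(np.load('top0.npz'));brass(c0,(225,262,180,204),-2.1)
c=fz();brass(c,(225,262,180,204),-2.1)
plan((.521,.2137,.031,-2.1))"
```

```text
brass 56 lane mean 0.5569 xmean [0.565  0.2106 0.043 ]
F [[-0.22, 0.56, -3.49], [-0.38, -0.23, -3.32], [0.22, 0.13, -3.7]]
brass 57 lane mean 0.5568 xmean [0.5649 0.2103 0.043 ]
t 13.3 p [0.5059 0.2145 0.0306] F [ 0.22  0.13 -3.7 ] w 0.673 yaw -2.05
[-0.001 -0.002  0.001] [-1.51 -0.02 -0.05]
```

Emit:
play_rows:
  increments: [0,0,0,-0.2,0,0,5.2,0,0,0,-0.4,0,0,5.2,0,0,0,-0.6,0,0,5.2,0,0,0,-0.8,0,0,5.2,0,0,0,-1.0,0,0,5.2,0,0,0,-1.2,0,0,5.2,0,0,0,-1.2,0,0,5.2,0,0,0,-1.2,0,0,5.2]

```text
t: 14.1
position: [0.5179, 0.214, 0.0305]
ee_rot: [[-0.999, 0.036, -0.002], [0.036, 0.999, -0.001], [0.002, -0.001, -1.0]]
contact_force: [-0.9, -0.2, -3.4]
grip_width: 0.671
finger_force: 66.2
```

```bash
python3 -c "
from h import *
c=fz();brass(c,(225,262,180,204),-2.1)
plan((.521,.2137,.031,-2.1))"
```

```text
F [[-0.86, -0.25, -3.42], [-0.06, 0.9, -3.82], [-1.41, -0.19, -4.63]]
brass 40 lane mean 0.5621 xmean [0.5703 0.2131 0.043 ]
t 14.2 p [0.5178 0.214  0.0305] F [-1.41 -0.19 -4.63] w 0.671 yaw -2.05
[-0.001 -0.002  0.001] [-0.32 -0.02 -0.05]
```

Emit:
play_rows:
  increments: [0,0,0,-0.1,0,0,5.2,0,0,0,-0.2,0,0,5.2,0,0,0,-0.3,0,0,5.2,0,0,0,-0.4,0,0,5.2,0,0,0,-0.4,0,0,5.2,0,0,0,-0.4,0,0,5.2]

```text
t: 14.8
position: [0.522, 0.2138, 0.0305]
ee_rot: [[-0.999, 0.036, -0.002], [0.036, 0.999, -0.001], [0.002, -0.001, -1.0]]
contact_force: [-0.8, 0.9, -5.7]
grip_width: 0.67
finger_force: 66.2
```

```bash
python3 -c "
from h import *
c=fz();brass(c,(225,262,180,204),-2.1)
plan((.521,.2137,.031,-2.1))
cv2.imwrite('pics/t6.png',np.hstack([cv2.resize(x['frame'][150:220,215:275],None,fx=6,fy=6,interpolation=2) for x in (dict(np.load('top0.npz')),c)]))"
```

```text
F [[-0.76, 0.85, -5.71], [-1.36, -0.23, -4.91], [-0.55, -0.01, -5.32]]
brass 30 lane mean 0.5661 xmean [0.5743 0.2124 0.043 ]
t 14.9 p [0.522  0.2138 0.0305] F [-0.55 -0.01 -5.32] w 0.668 yaw -2.05
[-0.001 -0.002  0.001] [ 0.1  -0.02 -0.05]
```

View pics/t6.png

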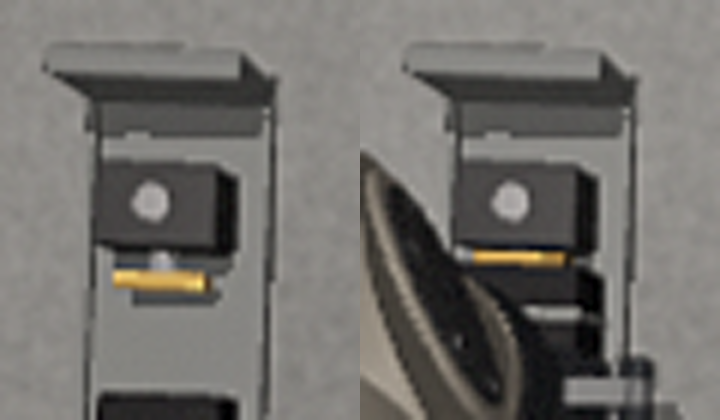

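The brass plate (left 160,280 → right 520,257) is pressed in about 8 mm without bottoming. I'll set the pack on the floor and let go.

Emit:
play_rows:
  increments: [0,0,0,0,0,0.05,5.2,0,0,0,0,0,0.1,5.2,0,0,0,0,0,0.15,5.2,0,0,0,0,0,0.15,5.2]

```text
t: 15.3
position: [0.522, 0.2139, 0.03]
ee_rot: [[-0.999, 0.036, -0.002], [0.036, 0.999, -0.001], [0.002, -0.001, -1.0]]
contact_force: [-5.6, -2.3, 6.7]
grip_width: 0.669
finger_force: 67.5
```

Emit:
play_rows:
  increments: [0,0,0,0,0,-0.05,5.8,0,0,0,0,0,-0.05,7,0,0,0,0,0,-0.05,8.5,0,0,0,0,0,-0.05,8.5,0,0,0,0,0,-0.05,8.5,0,0,0,0,0,-2,8.5,0,0,0,0,0,-6,8.5,0,0,0,0,0,-10,8.5,0,0,0,0,0,-12,8.5,0,0,0,0,0,-12,8.5]

```text
t: 16.3
position: [0.5245, 0.215, 0.1525]
ee_rot: [[-0.999, 0.036, 0.004], [0.036, 0.999, 0.002], [-0.004, 0.002, -1.0]]
contact_force: [1.6, 0.5, -0.0]
grip_width: 0.996
finger_force: 0.0
```

```bash
python3 -c "
from h import *
c=fz();brass(c,(225,262,180,204),-2.1)
plan((.5744,.0227,.15,-.6))"
```

```text
F [[1.61, 0.52, -0.0], [-0.55, -0.77, -0.35], [-0.62, -0.47, -0.11]]
brass 30 lane mean 0.5661 xmean [0.5743 0.2124 0.043 ]
t 16.4 p [0.5223 0.214  0.1491] F [-0.62 -0.47 -0.11] w 0.996 yaw -2.05
[-0.001 -0.001 -0.025] [ -5.89 -18.93  -0.08]
```

Brass unchanged after release. Now the long pack in the spare dock.

Emit:
play_rows:
  increments: [0,0,-0.01,-1.2,-4,0,8.5,0,0,-0.025,-2.6,-8.5,0,8.5,-0.001,-0.001,-0.025,-4,-13,0,8.5,-0.001,-0.001,-0.025,-5.3,-17,0,8.5,-0.001,-0.001,-0.025,-5.9,-18.9,0,8.5,-0.001,-0.001,-0.025,-5.9,-18.9,0,8.5,-0.001,-0.001,-0.025,-5.9,-18.9,0,8.5,-0.001,-0.001,-0.025,-5.9,-18.9,0,8.5]

```text
t: 17.2
position: [0.5737, 0.0248, 0.1482]
ee_rot: [[-1.0, 0.009, -0.003], [0.009, 1.0, 0.001], [0.003, 0.001, -1.0]]
contact_force: [0.3, -0.3, 0.5]
grip_width: 0.994
finger_force: 0.0
```

```bash
python3 -c "
from h import *
from station import capture
c=capture('top');W=cloud(c);z=W[...,2]
m=np.zeros(z.shape,bool);m[180:270,222:262]=1;m&=(z>.062)&(z<.085)
print(m.sum(),cv2.minAreaRect(W[m][:,:2].astype(np.float32)),W[m][:,2].mean())
brass(c,(225,262,180,204),-2.1)
plan((.5744,.0227,.022,-.5))"
```

```text
1102 ((0.5357663631439209, 0.21298031508922577), (0.05876782536506653, 0.12815232574939728), 88.51866912841797) 0.07109340763453299
brass 30 lane mean 0.5661 xmean [0.5743 0.2124 0.043 ]
t 17.25 p [0.5738 0.0249 0.1485] F [-0.97  0.06 -0.51] w 0.996 yaw -0.47
[ 0.001 -0.002  0.001] [-0.08 -0.22 12.65]
```

Emit:
play_rows:
  increments: [0,0,0,-0.08,-0.2,4,8.5,0,0,0,-0.08,-0.2,8,8.5,0,0,0,-0.08,-0.2,10.5,8.5,0,0,0,-0.08,-0.2,12,8.5,0,0,0,-0.08,-0.2,12.6,8.5,0,0,0,-0.08,-0.2,12.6,6,0,0,0,-0.08,-0.2,12.6,4.5,0,0,0,-0.08,-0.2,12.6,4.5,0,0,0,-0.08,-0.2,12.6,4.5,0,0,0,-0.08,-0.2,12.6,4.5,0,0,0,-0.08,-0.2,12.6,4.5]

```text
t: 18.35
position: [0.5765, 0.0215, 0.0249]
ee_rot: [[-1.0, 0.011, 0.002], [0.011, 1.0, 0.001], [-0.002, 0.001, -1.0]]
contact_force: [-0.9, 1.1, 7.5]
grip_width: 0.573
finger_force: 64.7
```

Emit:
play_rows:
  increments: [0,0,0,0,0,-1,4.5,0,0,0,0,0,-3,4.5,0,0,0,0,0,-6,4.5,0,0,0,0,0,-9,4.5,0,0,0,0,0,-9,4.5,0,0,0,0,0,-9,4.5]

```text
t: 18.95
position: [0.5749, 0.0209, 0.1133]
ee_rot: [[-1.0, 0.011, -0.0], [0.011, 1.0, 0.0], [0.0, 0.0, -1.0]]
contact_force: [-0.1, -0.5, -5.2]
grip_width: 0.57
finger_force: 63.6
```

```bash
python3 -c "
from h import *
plan((.492,-.2007,.11,4.8))"
```

```text
t 18.95 p [0.5749 0.0209 0.1133] F [-0.13 -0.5  -5.16] w 0.57 yaw -0.62
[ 0.    -0.    -0.095] [  8.05 -22.25   0.33]
```

Emit:
play_rows:
  increments: [0,0,-0.02,1,-2.8,0,4.5,0,0,-0.05,2.6,-7.2,0,4.5,0,0,-0.07,4.2,-11.6,0,4.5,0,0,-0.095,5.8,-16,0,4.5,0,0,-0.095,7.2,-20,0,4.5,0,0,-0.095,7.9,-21.8,0.2,4.5,0,0,-0.095,8.05,-22.25,0.3,4.5,0,0,-0.095,8.05,-22.25,0.3,4.5,0,0,-0.095,8.05,-22.25,0.3,4.5,0,0,-0.095,8.05,-22.25,3.3,4.5,0,0,-0.095,8.05,-22.25,5.8,4.5,0,0,-0.095,8.05,-22.25,5.8,4.5]

```text
t: 20.15
position: [0.4904, -0.1978, 0.0522]
ee_rot: [[-0.996, -0.087, -0.007], [-0.087, 0.996, 0.003], [0.007, 0.003, -1.0]]
contact_force: [-0.4, -0.4, -5.3]
grip_width: 0.573
finger_force: 64.8
```

```bash
python3 -c "
from h import *
from station import capture
c=fz();brass(dict(np.load('top0.npz')),(393,430,178,198),4.8);brass(c,(393,430,178,198),4.8)
cv2.imwrite('pics/t7.png',cv2.resize(c['frame'][145:285,370:470],None,fx=4,fy=4))
plan((.492,-.2007,.026,4.8))"
```

```text
F [[-0.43, -0.37, -5.3], [-0.58, -0.61, -5.21], [1.06, 0.85, -5.07]]
brass 54 lane mean 0.5625 xmean [ 0.5805 -0.1909  0.043 ]
brass 54 lane mean 0.5625 xmean [ 0.5805 -0.1909  0.043 ]
t 20.25 p [ 0.4926 -0.1994  0.0552] F [ 1.06  0.85 -5.07] w 0.574 yaw 4.94
[ 0.001 -0.002  0.002] [ 0.06 -0.13  2.92]
```

View pics/t7.png

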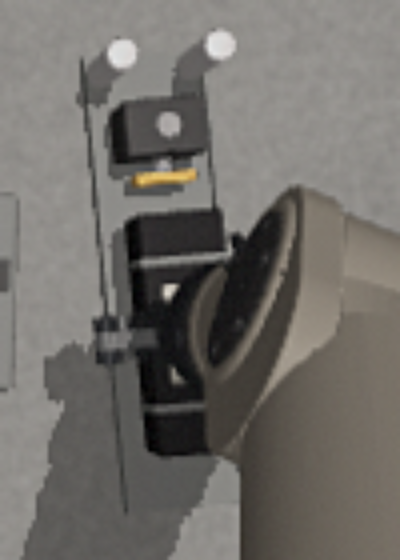

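The long pack (crop 175,330) is lined up with the twin-post lane, its front about 15 mm short of the brass (165,178). I'm lowering it.

Emit:
play_rows:
  increments: [0.001,-0.002,0,0,-0.1,1,4.5,0.001,-0.002,0,0,-0.1,2,4.5,0.001,-0.002,0,0,-0.1,2.6,4.5,0.001,-0.002,0,0,-0.1,2.8,4.5,0.001,-0.002,0,0,-0.1,2.8,4.5,0.001,-0.002,0,0,-0.1,2.8,4.5]

```text
t: 20.85
position: [0.4925, -0.2017, 0.0274]
ee_rot: [[-0.996, -0.084, 0.002], [-0.084, 0.996, -0.001], [-0.002, -0.001, -1.0]]
contact_force: [0.3, -0.2, -5.7]
grip_width: 0.577
finger_force: 65.0
```

```bash
python3 -c "
from h import *
c=fz();brass(c,(393,430,178,198),4.8)
plan((.508,-.1994,.026,4.8),(.516,-.1987,.026,4.8))"
```

```text
F [[0.26, -0.24, -5.73], [-0.18, 0.78, -5.0], [-0.28, 0.88, -5.08]]
brass 54 lane mean 0.5625 xmean [ 0.5805 -0.1909  0.043 ]
t 20.95 p [ 0.4926 -0.2017  0.0275] F [-0.28  0.88 -5.08] w 0.573 yaw 4.82
[-0.001  0.002  0.   ] [-1.55  0.1   0.16]
[-0.001  0.002  0.   ] [-2.35  0.11  0.16]
```

Emit:
play_rows:
  increments: [0,0,0,-0.2,0.05,0.05,4.5,0,0,0,-0.4,0.1,0.05,4.5,0,0,0,-0.6,0.1,0.05,4.5,0,0,0,-0.8,0.1,0.05,4.5,0,0,0,-1.0,0.1,0.05,4.5,0,0,0,-1.2,0.1,0.05,4.5,0,0,0,-1.4,0.1,0.05,4.5,0,0,0,-1.6,0.1,0.05,4.5,0,0,0,-1.8,0.1,0.05,4.5,0,0,0,-1.9,0.1,0.05,4.5,0,0,0,-1.9,0.1,0.05,4.5,0,0,0,-1.9,0.1,0.05,4.5]

```text
t: 22.15
position: [0.511, -0.199, 0.0267]
ee_rot: [[-0.996, -0.084, 0.001], [-0.084, 0.996, -0.001], [-0.001, -0.001, -1.0]]
contact_force: [0.2, -0.3, -5.8]
grip_width: 0.574
finger_force: 65.0
```

```bash
python3 -c "
from h import *
c=fz();brass(c,(393,430,175,198),4.8)
plan((.516,-.1987,.026,4.8))"
```

```text
F [[0.2, -0.33, -5.8], [-1.09, 0.2, -5.85], [-0.36, -0.88, -6.03]]
brass 52 lane mean 0.5628 xmean [ 0.5809 -0.1924  0.043 ]
t 22.25 p [ 0.511  -0.199   0.0267] F [-0.36 -0.88 -6.03] w 0.576 yaw 4.82
[-0.001  0.001  0.   ] [-0.5  -0.01  0.07]
```

Emit:
play_rows:
  increments: [0,0,0,-0.15,0,0,4.5,0,0,0,-0.3,0,0,4.5,0,0,0,-0.45,0,0,4.5,0,0,0,-0.6,0,0,4.5,0,0,0,-0.75,0,0,4.5,0,0,0,-0.8,0,0,4.5,0,0,0,-0.8,0,0,4.5,0,0,0,-0.8,0,0,4.5]

```text
t: 23.05
position: [0.519, -0.1984, 0.0267]
ee_rot: [[-0.996, -0.084, 0.001], [-0.084, 0.996, -0.001], [-0.001, -0.001, -1.0]]
contact_force: [-1.4, -0.5, -5.0]
grip_width: 0.573
finger_force: 65.0
```

```bash
python3 -c "
from h import *
c=fz();brass(c,(393,430,175,198),4.8)
plan((.519,-.1985,.026,4.8))"
```

```text
F [[-1.36, -0.54, -4.96], [-0.79, -0.16, -5.54], [-1.52, -0.35, -5.63]]
brass 50 lane mean 0.5706 xmean [ 0.5886 -0.1911  0.043 ]
t 23.15 p [ 0.519  -0.1984  0.0267] F [-1.52 -0.35 -5.63] w 0.569 yaw 4.82
[-0.001  0.001  0.   ] [ 0.   -0.01  0.07]
```

Travel is about 8 mm, so I'm setting the pack down.

Emit:
play_rows:
  increments: [0,0,0,0,0,0.05,4.5,0,0,0,0,0,0.1,4.5,0,0,0,0,0,0.15,4.5,0,0,0,0,0,0.2,4.5,0,0,0,0,0,0.2,4.5]

```text
t: 23.65
position: [0.5192, -0.1983, 0.0249]
ee_rot: [[-0.996, -0.084, 0.001], [-0.084, 0.996, -0.001], [-0.001, -0.001, -1.0]]
contact_force: [-1.2, 0.4, -2.8]
grip_width: 0.575
finger_force: 65.2
```

Emit:
play_rows:
  increments: [0,0,0,0,0,0.05,4.5,0,0,0,0,0,0.05,4.5,0,0,0,0,0,0.05,4.5]

```text
t: 23.95
position: [0.5192, -0.1983, 0.0249]
ee_rot: [[-0.996, -0.084, 0.001], [-0.084, 0.996, -0.001], [-0.001, -0.001, -1.0]]
contact_force: [-4.5, 1.1, 5.6]
grip_width: 0.574
finger_force: 66.2
```

Emit:
play_rows:
  increments: [0,0,0,0,0,-0.03,5.2,0,0,0,0,0,-0.03,7,0,0,0,0,0,-0.03,8.5,0,0,0,0,0,-0.03,8.5,0,0,0,0,0,-0.03,8.5,0,0,0,0,0,-2,8.5,0,0,0,0,0,-6,8.5,0,0,0,0,0,-10,8.5,0,0,0,0,0,-14,8.5,0,0,0,0,0,-14,8.5]

```text
t: 24.95
position: [0.5224, -0.1995, 0.1698]
ee_rot: [[-0.996, -0.084, 0.011], [-0.084, 0.996, -0.003], [-0.011, -0.004, -1.0]]
contact_force: [0.2, -0.5, 0.6]
grip_width: 0.991
finger_force: 0.0
```

```bash
python3 -c "
from h import *
from station import capture
c=fz();brass(c,(393,430,175,198),4.8);brass(c,(225,262,180,204),-2.1)
W=cloud(c);z=W[...,2]
m=np.zeros(z.shape,bool);m[192:270,390:440]=1;m&=(z>.042)&(z<.06)
print(m.sum(),cv2.minAreaRect(W[m][:,:2].astype(np.float32)),W[m][:,2].mean())
s=capture('scene');cv2.imwrite('pics/end.png',np.vstack([cv2.resize(s['frame'][140:280,200:400],None,fx=2,fy=2),cv2.resize(c['frame'][140:280,215:435],(400,254))]))"
```

```text
F [[0.18, -0.5, 0.65], [-0.99, 0.56, -0.5], [0.1, 0.46, -0.58]]
brass 51 lane mean 0.5705 xmean [ 0.5886 -0.1912  0.043 ]
brass 30 lane mean 0.5661 xmean [0.5743 0.2124 0.043 ]
825 ((0.5110955834388733, -0.199395090341568), (0.12850557267665863, 0.05161208659410477), 4.790049076080322) 0.04945498377179662
```

View pics/end.png

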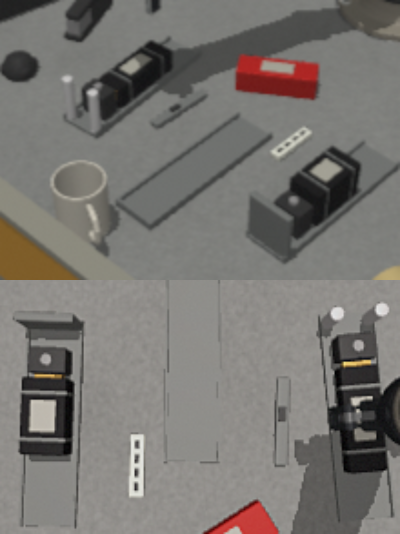

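The long pack sits in the twin-post dock (135,65), the tall pack in the broad-backed dock (325,185), both flat with their brass pressed in. The spare dock is empty and the bystanders haven't moved, so I'm handing in.

```bash
python3 -c "
from station import hand_in
print(hand_in())"
```

```text
the job is handed in; nothing more can be done
None
```

The packs are swapped, the long one parked and released in the spare dock on the way: each now lies flat in its own dock, released, with its brass contact pressed in about 8 of 12 mm by camera measurement; I handed the job in at about 25 s of the 72 s, and no verdict came back.

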